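Feed out a dishwasher tablet and trap it with the other finger

TASK

Get the blue dishwasher tablet ready on the two-lane tablet dispenser: with one fingertip press down the red release pad beside the lane in which the blue tablet waits, and with the other finger stop that tablet on its lane as the spring pushes it out, before it slides off the open end. Finish while holding it so: the pad kept down and the tablet at rest against the finger, still lying flat in its lane. Lift nothing, leave the yellow tablet and its pad alone, and do not disturb the things standing round about.

Things in the scene. Friction and masses are not known exactly. Their poses are not given: they have to be found in the camera images.
- dispenser: white two-lane tablet dispenser, fixed, 155 mm long (x -0.085 to +0.070), 190 mm wide. Origin on the worktop, z up, +y its left; the -x end (towards the robot at yaw 0) is the open end of both lanes. Lanes are level, along x, centred at y = +0.024 (left) and -0.024 (right), 34 mm wide, floor 24 mm above the worktop, side rails 7 mm above the floor, gates (6 mm high) at x = 0
- stop_left (a point): point on the left lane's floor, x = -0.045, y = +0.024 in the dispenser's frame, level with the pad. With the pad down the gate sinks and a spring pusher (about 1.4 N throughout) drives the tablet at up to 0.2 m/s to -x and off the end, unless a finger stands here. A fingertip at the height of the pressed pad's top is 11 mm above this floor: half-way up the tablet, clear of the rails
- stop_right (a point): point on the right lane's floor, x = -0.045, y = -0.024 in the dispenser's frame, level with the pad. With the pad down the gate sinks and a spring pusher (about 1.4 N throughout) drives the tablet at up to 0.2 m/s to -x and off the end, unless a finger stands here. A fingertip at the height of the pressed pad's top is 11 mm above this floor: half-way up the tablet, clear of the rails
- tablet_blue: dishwasher tablet, blue upper half on a white lower half, white dot on top. 36 mm long (along its lane), 30 mm wide, 22 mm tall, about 30 g; origin at the centre of its underside, z up. Which lane it waits in varies; there it stands at x = +0.0195 in the dispenser's frame, its front 1.5 mm behind x = 0, between pusher and gate
- tablet_yellow: dishwasher tablet, yellow upper half on a white lower half, white dot on top, to be left where it is. 36 mm long (along its lane), 30 mm wide, 22 mm tall, about 30 g; origin at the centre of its underside, z up. Which lane it waits in varies; there it stands at x = +0.0195 in the dispenser's frame, its front 1.5 mm behind x = 0, between pusher and gate
- pad_left (a point): centre of the top of the left red ribbed release pad, 31 mm along x by 26 mm, at x = -0.045, y = +0.074 in the dispenser's frame, 43 mm above the worktop when up and 35 mm when fully down; the centre line of its lane is 50 mm nearer the dispenser's middle
- pad_right (a point): centre of the top of the right red ribbed release pad, 31 mm along x by 26 mm, at x = -0.045, y = -0.074 in the dispenser's frame, 43 mm above the worktop when up and 35 mm when fully down; the centre line of its lane is 50 mm nearer the dispenser's middle
- release_left (a joint): how far the left release pad is pressed down, in m: 0 up, 0.008 fully down. A spring resists with 1.5 N at the top and 3.9 N at the bottom; it comes back up when let go. It works the gate of the left lane, which stops holding the tablet at about 0.006.
- release_right (a joint): how far the right release pad is pressed down, in m: 0 up, 0.008 fully down. A spring resists with 1.5 N at the top and 3.9 N at the bottom; it comes back up when let go. It works the gate of the right lane, which stops holding the tablet at about 0.006.
- espresso_cup: bystander: white espresso cup with a brown inside, 62 mm across, 51 mm tall, handle to one side
- salt_shaker: bystander: salt shaker with a grey top, 44 mm across, 90 mm tall
- tape_roll: bystander: roll of tan tape lying flat, 96 mm across, 25 mm tall
- pen: bystander: red and white pen lying flat, 135 mm long, 16 mm thick
Mind the look-alikes: they are no part of the job. Leave any brown or pink look-alike of the tablet_blue alone.

How it is judged (in metres and radians):
At the end, for the whole second after the job is handed in: The blue tablet is past its gate (centre -67 to +10 mm along the lane), flat (tilt < 0.15 rad, within 5 mm of the floor), at rest, against a finger with over 0.2 N; its pad is 5 mm or more down, the other pad under 3 mm, and the yellow tablet still behind its gate (x of tablet_blue in the frame of dispenser between -0.067 and 0.01 m and z of tablet_blue in the frame of dispenser between 0.019 and 0.029 m and angle between tablet_blue's own z axis and vertical below 0.15 rad and linear speed of tablet_blue below 0.01 m/s and contact force between the fingers and tablet_blue above 0.2 N and ((y of tablet_blue in the frame of dispenser above 0 m and value of joint release_left above 0.005 m and value of joint release_right below 0.003 m) or (y of tablet_blue in the frame of dispenser below 0 m and value of joint release_right above 0.005 m and value of joint release_left below 0.003 m)) and x of tablet_yellow in the frame of dispenser above 0.012 m and z of tablet_yellow in the frame of dispenser below 0.029 m); the arm keeps its last pose, push and grip.
It fails at once if the blue tablet is lifted out of its lane (more than 10 mm) (z of tablet_blue in the frame of dispenser above 0.034 m).
It fails at once if the blue tablet slides or falls off the open end (x of tablet_blue in the frame of dispenser below -0.085 m or z of tablet_blue in the frame of dispenser below 0.012 m).
It fails at once if the yellow tablet is moved more than 8 mm (distance of tablet_yellow from where it was at the start of the episode above 0.008 m).
It fails at once if the yellow tablet's pad is pressed by more than 4 mm ((y of tablet_blue in the frame of dispenser above 0 m and value of joint release_right above 0.004 m) or (y of tablet_blue in the frame of dispenser below 0 m and value of joint release_left above 0.004 m)).
It fails at once if a bystander is moved more than 20 mm (distance of any of espresso_cup, salt_shaker, tape_roll, pen from where it was at the start of the episode above 0.02 m).
It also fails if it takes over 30 s, if anything falls off the work surface, if the arm or the gripper's body presses on something with over 40 N, if the wrist force passes 120 N, or if a joint passes its speed limit or range.

ROBOT

A 6-joint arm with a two-finger parallel gripper is mounted at the origin on a cart in front of the work surface, level with it; the furniture and walls round the work are solid. World frame = base frame: x ahead of the robot, y to its left, z up, the work surface at z = 0. Lengths are in mm, angles in degrees, forces in N, time in s.
With the tool pointing down it reaches from about 300 to 850 mm from the base axis. Payload 4.2 kg.
Tool frame: the origin (TCP) lies on the centre line of the jaws, within the pads' length; the fingertips stand 11 mm ahead of it and the grasp point (between the pads) lies 8 mm behind it; z points along the fingers, y is the line along which they close (so a half turn about z gives the same grasp; the last joint's range is limited). The gripper opens to 91 mm and grips with 3 to 60 N. Pads are 32 mm wide; open, the fingers measure 118 mm over their backs; the gripper's body (76 mm by 178 mm) begins 60 mm behind the grasp point.
Start: joints at [73.339, 18.312, 89.639, -0, 72.044, -1.146], TCP at [153.815, 554.06, 224.976] pointing down, gripper open.
Joint ranges: [-177.97, 177.97], [-48.28, 115.42], [12.27, 149.76], [-77.06, 257.06], [2.81, 150.46], [-146.56, 146.56]. Speed limits (degrees/s): [147.25, 147.25, 180, 180, 180, 180].

INTERFACE

Orientations are given as [roll, pitch, yaw] about the fixed x, y, z axes, in that order (R = Rz(yaw) Ry(pitch) Rx(roll)).
In Python, from workcell import env, grab_frame, camera_model, models gives the robot as it stands.
- The arm moves only by the shell command python3 -m crank 'ROWS' [FORCE]. ROWS is text: rows parted by semicolons, each of 7 numbers parted by spaces: the closure, from -1 (fully open) to 1 (shut), so that 0 is half open, then the shift along the tool's x, y, z in mm, then the turn, a rotation vector about the tool's x, y, z in degrees. A call has 1 to 10 rows; each row shifts and turns the commanded pose from where the row before left it, along the tool's axes as they then stand; what a row does not reach is not made up. A row lasts 1/8 s, in which the tool goes at most 62.5 mm and 10.7 degrees, less where a joint would pass 70% of its speed; a pose out of reach is approached as far as the arm can. A call is refused whole if a number of a shift passes 62.5 or a number of a turn 10.7, either way. A call with a gripper value outside its range is refused whole. The fingers move at their own pace and stop on an object; FORCE is the grip in N (left out, the last holds). Time passes only in rows, so rows that do not move let the fingers close. It gives the time, the measured TCP pose, the force, the opening and the grip force at its end, in the units of the state.
- env.state(): the state, without advancing time (a new reading comes with each control period).
- grab_frame(name): name is "scene" or "side" or "wrist"; returns the picture (420x560x3 uint8, blue, green, red); there is no depth.
- camera_model(name): a dict with "K" (3x3 intrinsics, pixels), "R" (3x3) and "t" (3): a world point X has camera coordinates R X + t; the wrist camera has in their place "mount" (4x4, takes a point from camera to tool coordinates, whose origin is the TCP and whose axes are the flange's). Camera axes: x right, y down, z forward; pixel columns grow to the right and rows downward; lengths in mm; the calibration is good to about 2 mm. A picture is of the moment at which its call begins: read the wrist's pose just before it. camera_model takes no time and is no camera call.
- env.job_done(): hands the job in; it is judged then, once.
Trained networks look in the newest picture that a camera, given by its name, has taken for a name from the list of things; names that differ only in an ending like _2 or _b are one class to them, and where a whole thing is asked for, a point or a joint stands for the part that bears it (a point fixed in the world has none). Each returns a list of dicts, best first, with "p" (0 to 1); they miss things now and then, are a little off and sometimes report something else, mostly with a low value. They report only what shows in the picture. A call takes as long as a camera call. They do not tell look-alikes from the thing itself.
- models.search_frame(name, camera): "point" ([x, y, z] in mm, in world coordinates, good to about 4 mm: the middle of the surface that is visible of it).
The state is a dict: "time_s": time; "qpos": joint angles; "qvel": joint speeds; "effort": joint torques, N m; "ee_pos": TCP position; "ee_rot": TCP orientation; "force": force on the tool from outside, world axes, zero at the start; "torque": the same for the moment, N m; "gripper_width": finger opening in mm; "gripper_force": force on a finger pad.
Only numpy, scipy, OpenCV 4.12 (cv2) and the standard library are available. Lean on these libraries where they do the work, as an engineer would, in place of code of your own. Each camera call takes 0.05 s, during which the arm holds its last target. There are 200 camera calls.

## Working session

There is one attempt and no reset: what is moved stays moved. The work goes in short steps, Python scripts to look and compute and a shell command to move; the robot and the scene stay as the last step left them, time stands still between calls to the robot, and variables do not carry over. Pictures are saved under pics/ and viewed, at most 10 in all, crops included, and the job is handed in when it is done.

```bash
mkdir -p pics
python3 - <<'E'
from workcell import env, grab_frame, camera_model, models
import cv2
s=env.state(); print(s['time_s'],s['ee_pos'],s['ee_rot'],s['gripper_width'])
a=grab_frame("scene");cv2.imwrite('pics/a.png',a)
b=grab_frame("side");cv2.imwrite('pics/b.png',b)
for n in ["pad_left","pad_right","tablet_blue","tablet_yellow","dispenser"]:
  for c in ["scene","side"]:
    print(n,c,[(([round(v) for v in d['point']]),round(d['p'],2)) for d in models.search_frame(n,c)])
for c in ["scene","side"]:
  m=camera_model(c);print(m)
print(camera_model("wrist"))
E
```

```text
0.0 [153.67546149 553.58516663 224.12294621] [-1.79899410e+02 -2.27599326e-03  1.64484527e+02] 90.85537494237167
pad_left scene [([543, -202, 53], 0.56), ([494, 12, 45], 0.51)]
pad_left side [([477, 11, 42], 0.73)]
pad_right scene [([476, -132, 39], 0.68), ([528, -50, 26], 0.53)]
pad_right side [([468, -133, 45], 0.63)]
tablet_blue scene [([661, -97, 25], 0.73), ([539, -86, 50], 0.61), ([675, -11, 22], 0.54), ([466, 99, 21], 0.54)]
tablet_blue side [([445, 98, 22], 0.89), ([661, -8, 21], 0.8), ([640, -201, 21], 0.74), ([534, -84, 45], 0.61), ([649, -97, 19], 0.45)]
tablet_yellow scene [([544, -43, 46], 0.77)]
tablet_yellow side [([537, -38, 49], 0.68), ([496, -58, 23], 0.47)]
dispenser scene [([528, -52, 22], 0.7)]
dispenser side [([495, -60, 25], 0.9), ([467, -130, 38], 0.51)]
{'K': array([[381.33765408,   0.        , 279.23791586],
       [  0.        , 381.33765408, 204.37979908],
       [  0.        ,   0.        ,   1.        ]]), 'R': array([[-0.56444861,  0.82530076,  0.01662605],
       [ 0.5927307 ,  0.41924046, -0.68768289],
       [-0.57451552, -0.37830688, -0.72582079]]),
[... 239 characters left out ...]
146078, -0.95950221,  0.01163324],
       [-0.72895152,  0.2059155 , -0.65286176],
       [ 0.62402684, -0.19223505, -0.75738774]]), 't': array([ 82.53158182, 446.56618581, 547.15117549])}
{'K': array([[303.39449069,   0.        , 280.60372922],
       [  0.        , 303.39449069, 210.15248877],
       [  0.        ,   0.        ,   1.        ]]), 'mount': array([[-1.91509275e-04, -9.70874109e-01, -2.39590126e-01,
         6.60493934e+01],
       [ 9.99999691e-01, -3.68716706e-04,  6.94804461e-04,
        -3.08336173e-01],
       [-7.62908544e-04, -2.39589919e-01,  9.70873879e-01,
        -1.59765594e+02],
       [ 0.00000000e+00,  0.00000000e+00,  0.00000000e+00,
         1.00000000e+00]])}
```

View pics/a.png

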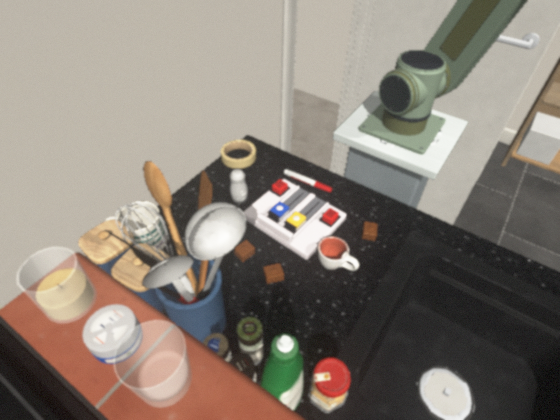

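View pics/b.png

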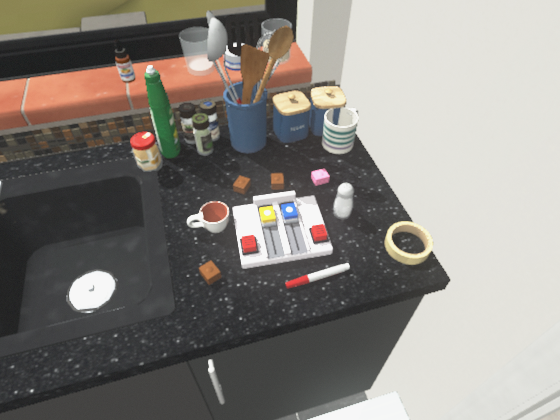

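The blue tablet is in the right lane (side picture: blue at 289,211 and its right pad at 319,233; yellow at 268,215, left of it). The dispenser yaw is about -5°. I'll move above it for a closer look with the wrist camera.

```bash
python3 -m crank '-1 0 0 0 0 0 -10.5; -1 -32 -53 0 0 0 0; -1 -32 -53 0 0 0 0; -1 -32 -53 0 0 0 0; -1 -32 -53 0 0 0 0; -1 -32 -53 0 0 0 0; -1 -32 -53 0 0 0 0; -0.5 -32 -53 0 0 0 0; 0 -32 -53 0 0 0 0; 0.2 -32 -53 0 0 0 0' && python3 -m crank '0.2 -32 -53 0 0 0 0; 0.2 -32 -53 0 0 0 0; 0.2 0 0 0 0 0 0; 0.2 0 0 0 0 0 0'
cat > h.py <<'E'
from workcell import env, grab_frame, camera_model, models
import cv2, numpy as np
from scipy.spatial.transform import Rotation as Ro
def wristcam():
    s=env.state(); T=np.eye(4); T[:3,:3]=Ro.from_euler('xyz',s['ee_rot'],degrees=True).as_matrix(); T[:3,3]=s['ee_pos']
    m=camera_model('wrist'); return m['K'],T@m['mount'],s
def ray(K,M,uv,z):
    d=M[:3,:3]@np.linalg.solve(K,[uv[0],uv[1],1.]); o=M[:3,3]; return o+d*(z-o[2])/d[2]
def proj(K,M,X):
    c=np.linalg.inv(M)@np.append(X,1); return (K@c[:3])[:2]/c[2]
E
python3 - <<'E'
from h import *
K,M,s=wristcam(); im=grab_frame('wrist'); np.savez('c.npz',K=K,M=M,e=s['ee_pos'],r=s['ee_rot'])
print(s['time_s'],s['ee_pos'],s['ee_rot'],s['gripper_width'],s['force'])
cv2.imwrite('pics/c.png',im)
for n in ["pad_left","pad_right","tablet_blue","tablet_yellow"]:
    print(n,[(([round(v) for v in d['point']]),round(d['p'],2)) for d in models.search_frame(n,'wrist')])
h=cv2.cvtColor(im,cv2.COLOR_BGR2HSV)
for nm,lo,hi,z in [('red',(0,170,60),(6,255,255),43),('red2',(174,170,60),(180,255,255),43),('blue',(105,150,50),(130,255,255),46),('yel',(20,150,80),(35,255,255),46)]:
    m=cv2.inRange(h,lo,hi); n,l,st,ce=cv2.connectedComponentsWithStats(m)
    for i in range(1,n):
        if st[i,4]>80: print(nm,st[i],ce[i].round(1),ray(K,M,ce[i],z).round(1))
E
```

```text
time_s: 1.85
ee_pos: [399.8, 51.8, 225.4]
ee_rot: [180.0, 0.1, 175.0]
force: [0.9, 0.8, 0.3]
gripper_width: 63.9
gripper_force: 0.0
time_s: 2.35
ee_pos: [453.0, -57.2, 224.7]
ee_rot: [180.0, -0.1, 174.9]
force: [-0.5, -0.1, 0.6]
gripper_width: 36.5
gripper_force: 0.0
2.35 [453.00952652 -57.20200778 224.72899393] [ 1.79957312e+02 -5.60545497e-02  1.74939941e+02] 36.50432634192574 [-0.4771128  -0.0958598   0.63099821]
pad_left [([486, 8, 38], 0.65)]
pad_right [([474, -133, 45], 0.67)]
tablet_blue [([523, -85, 46], 0.75), ([451, 99, 26], 0.56)]
tablet_yellow [([529, -48, 48], 0.68)]
red [254 128  39  18 456] [272.3 135.8] [386.7 -60.6  43. ]
red [329 201  24  28 558] [340.6 214.6] [482.5  10.2  43. ]
red [204 202  25  27 625] [216.5 214.9] [ 470.  -133.7   43. ]
blue [250 252  21   7 108] [259.6 254.5] [522.2 -88.6  46. ]
yel [287 252  26   8 111] [299.2 254. ] [525.8 -41.6  46. ]
yel [ 337  310  129   17 1342] [406.3 317.8] [623.3  86.6  46. ]
```

View pics/c.png

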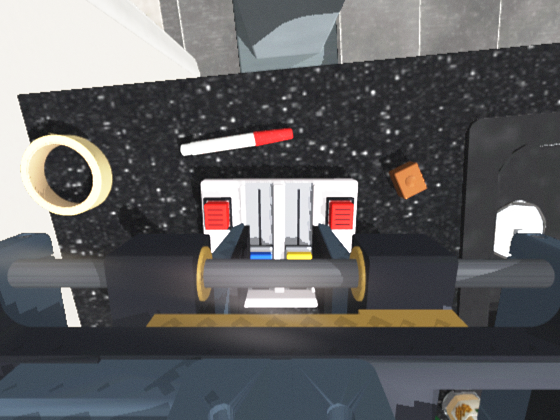

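The wrist picture shows the pads at (216,215) for the right one, beside blue, and (341,215) for the left. The dispenser is aligned with the tool yaw. I'll go over the right pad and lane, and down to a hover.

```bash
python3 -m crank '0.2 -24 -51 0 0 0 0; 0.2 0 0 50 0 0 0; 0.2 0 0 50 0 0 0; 0.2 0 0 45 0 0 0; 0.2 0 0 5 0 0 0; 0.2 0 0 0 0 0 0'
python3 - <<'E'
from h import *
K,M,s=wristcam(); im=grab_frame('wrist'); np.savez('d.npz',K=K,M=M)
print(s['ee_pos'],s['ee_rot'],s['gripper_width'],s['force'])
T=M@np.linalg.inv(camera_model('wrist')['mount'])
cv2.imwrite('pics/d.png',cv2.resize(im,(800,600)))
for y in (25,-25): print(proj(K,M,(T@[0,y,11,1])[:3])*800/560, (T@[0,y,11,1])[:3])
b=grab_frame('side');cv2.imwrite('pics/e.png',cv2.resize(b[170:290,200:360],(800,600),interpolation=cv2.INTER_CUBIC))
h=cv2.cvtColor(im,cv2.COLOR_BGR2HSV)
for nm,lo,hi,z in [('red',(0,170,60),(6,255,255),43),('blue',(105,150,50),(130,255,255),46)]:
    m=cv2.inRange(h,lo,hi); n,l,st,ce=cv2.connectedComponentsWithStats(m)
    for i in range(1,n):
        if st[i,4]>80: print(nm,st[i],ce[i].round(1),ray(K,M,ce[i],z).round(1))
E
```

```text
time_s: 3.35
ee_pos: [473.8, -110.1, 76.0]
ee_rot: [-180.0, 0.1, 175.0]
force: [0.3, -0.6, 0.1]
gripper_width: 36.8
gripper_force: 0.0
[ 473.83505713 -110.12788066   75.9720298 ] [-1.79988358e+02  9.08801921e-02  1.75037625e+02] 36.83491260181187 [ 0.27042797 -0.55184525  0.14767908]
[461.39075198 355.6928342 ] [476.01469641 -85.22534385  64.96848447]
[342.07941234 355.74153558] [ 471.68966879 -135.03793296   64.9786347 ]
red [ 308   85   67   31 1375] [339.8  98.4] [389.7 -67.6  43. ]
red [ 223  210   41   48 1022] [247.7 227.3] [ 465.2 -131.6   43. ]
red [ 432  210   54   49 1890] [458.8 231.1] [480.    8.1  43. ]
blue [295 298  25  16 265] [305.1 305.7] [524.7 -97.7  46. ]
```

View pics/d.png

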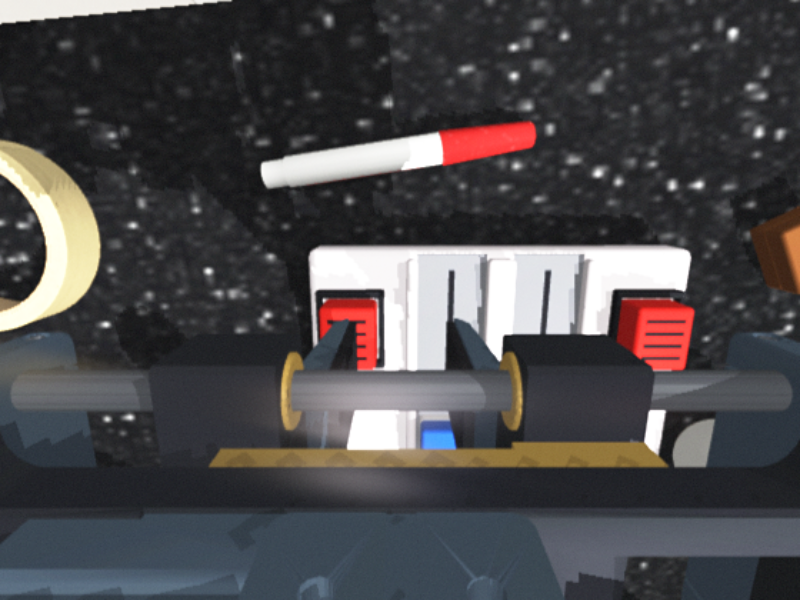

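View pics/e.png

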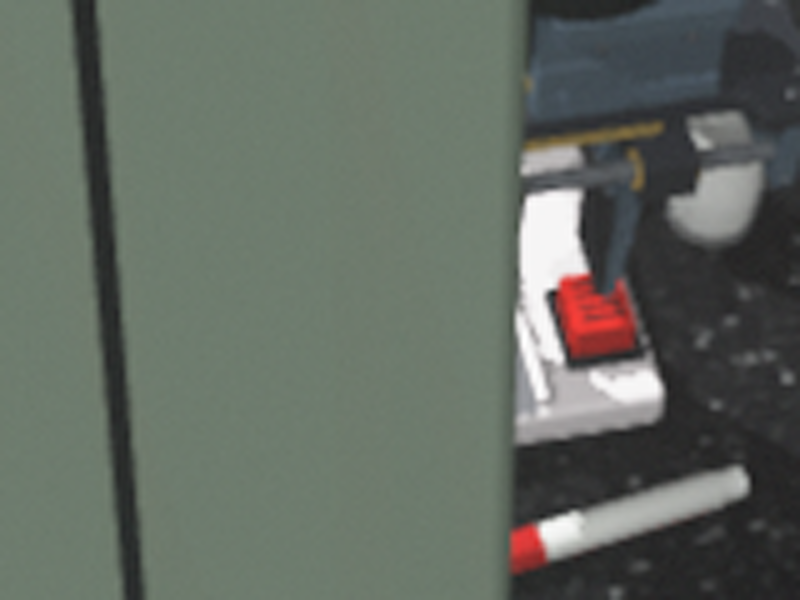

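The wrist picture shows the fingertips (343 and 461, ~325) over the right pad (349,330) and right lane (413–487). I'll refine the pose from the dispenser's front corners, (311,247) and (690,247).

Run:
```python
from h import *
d=np.load('d.npz');K,M=d['K'],d['M'];q=.7
R=Ro.from_euler('z',-5,degrees=True).as_matrix()
for z in (24,27,31,35):
    a=ray(K,M,(311*q,250*q),z);b=ray(K,M,(690*q,250*q),z); m=(a+b)/2; m0=m-R@[-85,0,0]
    print(z,np.linalg.norm(a-b).round(1),np.degrees(np.arctan2(*(b-a)[:2])).round(1),m0.round(1),'target',(m0+R@[-45,-49,0]).round(1))
loc=lambda o,p:(R.T@(p-o)).round(1)
o=m0*1
for nm,uv,z in [('laneR r',(415,300),24),('laneR l',(487,300),24),('laneL r',(513,300),24),('laneL l',(582,300),24),('padL front l',(691,303),43),('padL front r',(629,303),43),('padR front r',(320,303),43),('padR front l',(376,303),43)]:
    print(nm,loc(np.array([521.3,-65.7,0]),ray(K,M,(uv[0]*q,uv[1]*q),z)))
```

```text
24 185.4 5.0 [523.8 -65.9  24. ] target [ 474.7 -110.8   24. ]
27 182.8 5.0 [523.3 -66.6  27. ] target [ 474.2 -111.5   27. ]
31 179.3 5.0 [522.7 -67.5  31. ] target [ 473.6 -112.4   31. ]
35 175.8 5.0 [522.2 -68.3  35. ] target [ 473.1 -113.2   35. ]
laneR r [-57.3 -41.6  24. ]
laneR l [-57.3  -5.4  24. ]
laneL r [-57.3   7.7  24. ]
laneL l [-57.3  42.4  24. ]
padL front l [-60.6  84.4  43. ]
padL front r [-60.6  55.9  43. ]
padR front r [-60.6 -85.9  43. ]
padR front l [-60.6 -60.2  43. ]
```

Lanes and pads fit the origin (521.3, -66.2). A small correction is needed, then the press.

```bash
python3 -m crank '0.2 1.5 -1 0 0 0 0; 0.2 0 0 19 0 0 0; 0.2 0 0 0 0 0 0' && python3 -m crank '0.2 0 0 6 0 0 0; 0.2 0 0 5.5 0 0 0; 0.2 0 0 0 0 0 0; 0.2 0 0 0 0 0 0; 0.2 0 0 0 0 0 0; 0.2 0 0 0 0 0 0'
python3 - <<'E'
from h import *
im=grab_frame('wrist'); cv2.imwrite('pics/f.png',cv2.resize(im,(800,600)))
s=env.state();print(s['ee_pos'],s['force'],s['torque'],s['gripper_width'])
E
```

```text
time_s: 3.82
ee_pos: [470.8, -111.2, 55.9]
ee_rot: [180.0, -0.1, 175.0]
force: [0.3, 0.5, 1.0]
gripper_width: 36.5
gripper_force: 0.0
time_s: 4.58
ee_pos: [472.1, -111.5, 46.1]
ee_rot: [-180.0, 0.1, 175.0]
force: [-3.3, 1.1, 12.8]
gripper_width: 36.5
gripper_force: 7.1
[ 472.06087825 -111.50535255   46.08584762] [-3.26353596  0.45908713 14.37292658] [-0.1043406   0.54997454  0.01239665] 36.33681219543502
```

View pics/f.png

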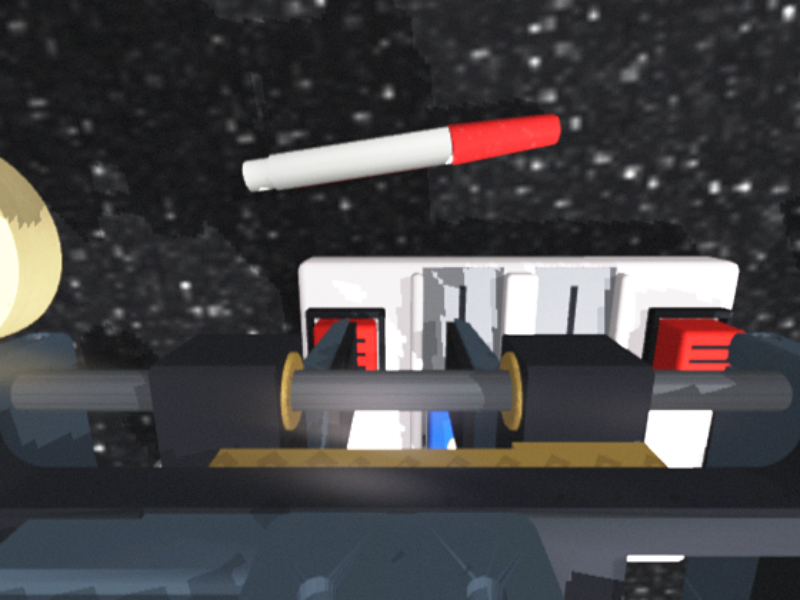

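The wrist picture shows the blue tablet in its lane just ahead of the finger (435,430), and the right pad under the outer finger (350,345). I'll confirm from the other cameras.

Run:
```python
from h import *
a=grab_frame('scene');b=grab_frame('side')
A=cv2.resize(a[165:260,235:360],(400,304),interpolation=cv2.INTER_CUBIC);B=cv2.resize(b[180:280,220:350],(400,304),interpolation=cv2.INTER_CUBIC)
cv2.imwrite('pics/g.png',np.hstack([A,B]))
R=Ro.from_euler('z',-5,degrees=True).as_matrix();o=np.array([521.3,-66.2,0])
for n in ['tablet_blue','tablet_yellow','pad_right','pad_left']:
  for c in ['scene','side','wrist']:
    print(n,c,[((R.T@(np.array(x['point'])-o)).round(),round(x['p'],2)) for x in models.search_frame(n,c) if np.linalg.norm(np.array(x['point'])-o)<140])
s=env.state();print(s['ee_pos'],s['force'],s['torque'],s['gripper_force'])
```

```text
tablet_blue scene [(array([ -9., -14.,  52.]), 0.56)]
tablet_blue side []
tablet_blue wrist [(array([-16., -29.,  47.]), 0.97), (array([-62.,   3.,  22.]), 0.37)]
tablet_yellow scene [(array([21., 27., 46.]), 0.69)]
tablet_yellow side []
tablet_yellow wrist []
pad_right scene [(array([18., 25., 47.]), 0.16)]
pad_right side [(array([-56., -64.,  37.]), 0.47)]
pad_right wrist [(array([-52., -68.,  33.]), 0.61)]
pad_left scene [(array([-35.,  76.,  45.]), 0.57), (array([-32., -65.,  34.]), 0.57)]
pad_left side []
pad_left wrist [(array([-49.,  69.,  38.]), 0.57)]
[ 472.03700872 -111.47711329   46.06058507] [-4.21317816  1.17857267 13.50543085] [-0.05622576  0.62834545 -0.00183722] 7.063732779643033
```

View pics/g.png

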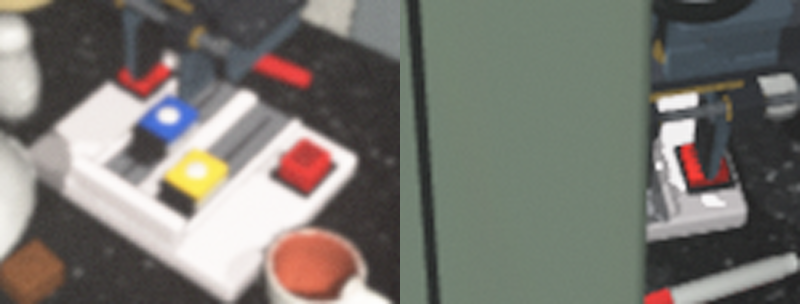

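The scene crop shows the blue tablet (167,118) moved forward past its gate, flat and against the inner finger. The right pad (145,75) is pressed, and the yellow tablet (195,175) and its pad are untouched.

```bash
python3 -c "
from workcell import env
print(env.job_done())"
```

```text
the job is handed in; nothing more can be done
None
```

The job is handed in: the right release pad is held down and the blue tablet lies flat at rest against the inner finger, about 10 mm past its gate by the cameras, with the yellow tablet and its pad untouched; the hand-in returned no verdict.

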